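# Blow off the probes, then hold the test jig's cam lever at top lift

### The arm

A 7-joint arm with a two-finger parallel gripper is mounted at the origin on a cart in front of the work surface, level with it; the furniture and walls round the work are solid. World frame = base frame: x ahead of the robot, y to its left, z up, the work surface at z = 0. Lengths are in m, angles in rad, forces in N, time in s.
With the tool pointing down it reaches from about 0.4 to 0.875 m from the base axis. Payload 19.3 kg.
Tool frame: the origin (TCP) lies between the finger pads, 19 mm behind the fingertips; this is the grasp point; z points along the fingers, y is the line along which they close (so a half turn about z gives the same grasp; the last joint's range is limited). The gripper opens to 85 mm and grips with 20 to 120 N. Pads are 22 mm wide; open, the fingers measure 114 mm over their backs; the gripper's body (76 mm by 85 mm) begins 54 mm behind the grasp point. The pads swing forward as they close: fully open they stand 13 mm farther back than shut.
Start: joints at [1.165, 0.521, -0.036, 1.599, 0.021, 1.021, -0.113], TCP at [0.206, -0.59, 0.25] pointing down, gripper open.
Joint ranges: [-2.91, 2.91], [-0.3, 2.13], [-1.5, 1.42], [0.17, 2.43], [-1.26, 4.41], [0.16, 1.93], [-2.52, 2.52]. Speed limits (rad/s): [1.89, 1.89, 2.39, 2.39, 3.01, 3.01, 3.01].

### API

Orientations are given as [roll, pitch, yaw] about the fixed x, y, z axes, in that order (R = Rz(yaw) Ry(pitch) Rx(roll)).
In Python, from workcell import bot gives the robot as it stands. The module is installed in compiled form; this text tells all that it offers.
- The arm moves only by the tool apply_moves, never from a script. Its arguments are lists of equal length, an entry for each row: "claw": the finger opening in m, from 0 to 0.0854; "xyz": the shift along the tool's x, y, z in m, a list of three; "twist": the turn, a rotation vector about the tool's x, y, z in rad, a list of three. A call has 1 to 20 rows; each row shifts and turns the commanded pose from where the row before left it, along the tool's axes as they then stand; what a row does not reach is not made up. A row lasts 1/10 s, in which the tool goes at most 50 mm and 8.59 degrees, less where a joint would pass 70% of its speed; a pose out of reach is approached as far as the arm can. A call with a gripper value outside its range is refused whole. The fingers move at their own pace and stop on an object; "force" is the grip in N (left out, the last holds). Time passes only in rows, so rows that do not move let the fingers close. It gives the time, the measured TCP pose, the force, the opening and the grip force at its end, in the units of the state.
- bot.observe(): the state, without advancing time (a new reading comes with each control period).
- bot.grab_frame(name): name is "scene" or "top"; returns a dict with "img" (420x560x3 uint8, red, green, blue), "vfov" (degrees; the focal length in pixels is half the picture's height over the tangent of half this angle, whatever the lens; pixels are square), "cx", "cy" (the principal point, pixels), "view" (4x4, takes a point from world to camera coordinates). Camera axes: x right, y up, looking along -z (the intrinsics and any distortion apply to the point x, -y, -z); pixel columns grow to the right and rows downward; lengths in m; the calibration is good to about 2 mm. A picture is of the moment at which its call begins. There is no depth.
- bot.job_done(): hands the job in; it is judged then, once.
Trained networks look in the newest picture that a camera, given by its name, has taken for a name from the list of things; names that differ only in an ending like _2 or _b are one class to them, and where a whole thing is asked for, a point or a joint stands for the part that bears it (a point fixed in the world has none). Each returns a list of dicts, best first, with "score" (0 to 1); they miss things now and then, are a little off and sometimes report something else, mostly with a low value. They report only what shows in the picture. A call takes as long as a camera call.
- bot.find_in(camera, query): "position" ([x, y, z] in m, in world coordinates, good to about 4 mm: the middle of the surface that is visible of it).
The state is a dict: "clock": time; "qpos": joint angles; "qd": joint speeds; "joint_efforts": joint torques, N m; "position": TCP position; "tool_rot": TCP orientation; "force": force on the tool from outside, world axes, zero at the start; "moment": the same for the moment, N m; "grip_width": finger opening in m; "finger_force": force on a finger pad.
Only numpy, scipy, OpenCV 4.12 (cv2) and the standard library are available. Lean on these libraries where they do the work, as an engineer would, in place of code of your own. Each camera call takes 0.05 s, during which the arm holds its last target. There are 200 camera calls.

### The job

Clean and close the small board test jig for a test: first press the red nozzle cap of the air duster can fully down while the jig is still open, and let it spring back up. Then swing the jig's red-handled cam lever up to its highest lift, where it stands straight up, so that the board is raised against the probes, and finish still holding it there, because its spring swings it back as soon as it is let go. Leave the tools lying round the jig where they are.

Things in the scene. Friction and masses are not known exactly. Their poses are not given: they have to be found in the camera images.
- jig: board test jig fixed to the bench: aluminium base 150 (x) x 120 (y) mm, green board on a black nest, clear probe plate on top (same size, top at 97 mm; nuts and header up to 109 mm). Origin at bench level under its centre; z up, x from front to back, y to its left; the front faces the robot within 0.25 rad. The cam shaft lies along y, 36 mm up, over the centre; the lever is on the right (-y)
- lever: the cam lever: a 10 mm steel rod on the jig's right, in a plane 88 mm right (-y) of the jig's centre, with a red round grip standing out sideways at its end like a crank handle. 110 mm from shaft axis to grip axis. At rest it points to the jig's front (-x), 10 degrees above level. Its origin lies on the shaft axis at the jig's middle; it turns with the shaft; at rest its axes are those of the jig
- lever_grip (a point): middle of the red grip: a sleeve 20 mm in diameter, 46 mm long, parallel to the jig's y, 119 mm right of the jig's centre, that revolves freely on its pin. 55 mm above the bench and 108 mm in front of the shaft at rest, 146 mm above the bench when the lever is upright. It can be pinched from above, fingers closing along the jig's x, and led round the shaft in an arc with the tool pointing down
- cam_axis (a point): point on the cam shaft's axis abreast of the middle of the red grip (36 mm above the bench); the shaft is parallel to the jig's y
- cam_shaft (a joint): lever angle in rad: 0 at rest (leaning to the jig's front, 10 degrees above level, on its stop), grows as the lever swings up and to the back; 1.40 is straight up = highest lift; beyond that the cam lets the board down again, far stop at 1.90. A return spring and the weight pull it to 0: some 2 to 3.5 N at the grip, all the way
- nest (a joint): lift of the board nest in m: 0 at rest, about 0.0081 at the cam's highest point; driven only by the cam shaft
- duster: air duster can, 50 mm in diameter, white with a blue band, strapped in a steel bracket (base 78 x 84 mm) fixed to the bench 155 to 175 mm to the left (+y) of the jig's centre. Origin at bench level under the can's axis; y points away from the jig, the thin red straw on its nozzle points along -y, down into the gap under the probe plate
- nozzle_top (a point): top centre of the red nozzle cap on the can, 24 mm in diameter, 137.5 mm above the bench when up. The straw leaves it 8 mm below the top
- nozzle (a joint): how far the nozzle cap is pressed down, in m: 0 up, 0.004 fully down. Spring: 2.1 N to start, 4.9 N fully down; returns by itself when let go
- loupe: black eyepiece loupe, 39 mm in diameter, 34 mm high, standing in front of the jig; leave alone
- side_cutters: red-handled side cutters, 55 x 111 x 10 mm, lying to the front left of the jig; leave alone
- esd_brush: black brush, 15 x 156 x 20 mm, lying behind the jig; leave alone
- solder_spool: blue spool of solder wire, 72 x 55 x 50 mm, behind the jig; leave alone
- screw_tray: round metal tray with screws, 100 mm wide, 20 mm high, to the right of the jig; leave alone
- flux_tin: round yellow tin, 49 mm wide, 21 mm high, to the left of the can; leave alone

How it is judged:
On the way, in this order (a step that is already met when the one before it is completed fails the run):
1. the nozzle cap is pressed down (over 3 of its 4 mm) with the lever still at rest (value of joint nozzle above 0.003 m and value of joint cam_shaft below 0.15 rad), for 0.15 s.
2. the nozzle cap has sprung back up with the lever still at rest (value of joint nozzle below 0.001 m and value of joint cam_shaft below 0.15 rad), for 0.1 s.
3. the lever stands at its highest lift, upright within 10 degrees (value of joint cam_shaft between 1.225 and 1.575 rad), for 0.2 s.
At the end, for the whole second after the job is handed in: The lever is held by the fingers (touching it with more than 0.5 N) upright within 10 degrees (joint 1.225 to 1.575 rad), the board nest is lifted more than 7.6 mm, and the nozzle cap is up (less than 1 mm down) (all of step 3 and value of joint nest above 0.0076 m and contact force between lever and the fingers above 0.5 N and value of joint nozzle below 0.001 m); the arm keeps its last pose, push and grip.
It fails at once if a bystander is pushed more than 25 mm from its place (distance of any of loupe, side_cutters, esd_brush, solder_spool, screw_tray, flux_tin from where it was at the start of the episode above 0.025 m).
It also fails if it takes over 45 s, if anything falls off the work surface, if the arm or the gripper's body presses on something with over 40 N, if the wrist force passes 120 N, or if a joint passes its speed limit or range.

## Working session

There is one attempt and no reset: what is moved stays moved. The work goes in short steps, Python scripts to look and compute and a tool call to move; the robot and the scene stay as the last step left them, time stands still between calls to the robot, and variables do not carry over. Pictures are saved under pics/ and viewed, at most 10 in all, crops included, and the job is handed in when it is done.

Besides the shell and the picture viewer there is one more tool, called after ">>>" as name(argument=value, ...) on one line, values as JSON. apply_moves: Moves the arm, as the interface text tells. Its arguments: {"type":"object","properties":{"claw":{"type":"array"},"xyz":{"type":"array"},"twist":{"type":"array"},"force":{"type":"number"}},"required":["claw","xyz","twist"]}

```bash
mkdir -p pics; python3 - <<'E'
from workcell import bot
import cv2,json
s=bot.observe();print({k:s[k] for k in('clock','position','tool_rot','grip_width')})
for c in('scene','top'):
    f=bot.grab_frame(c);cv2.imwrite(f'pics/{c}0.png',f['img'][:,:,::-1]);print(c,f['vfov'],f['cx'],f['cy'],f['view'],[k for k in f])
    for q in('jig','lever','lever_grip','duster','nozzle_top','loupe','screw_tray','side_cutters','flux_tin'):
        print(q,[(round(d['score'],2),[round(float(v),3) for v in d['position']]) for d in bot.find_in(c,q)[:2]])
E
```

```text
{'clock': 0.0, 'position': array([ 0.20581723, -0.58978225,  0.24940893]), 'tool_rot': array([-3.14039773e+00,  8.52932586e-05,  3.35812395e-01]), 'grip_width': 0.08510008754270265}
scene 49.44271726314614 277.39377019242835 206.20866061953916 [[-0.88090862 -0.47263088 -0.02490083  0.4841806 ]
 [ 0.18289009 -0.38846008  0.90313343 -0.24068567]
 [-0.43652172  0.79102391  0.42863734 -0.68271778]
 [ 0.          0.          0.          1.        ]] ['img', 'vfov', 'cx', 'cy', 'view']
jig [(0.67, [0.57, -0.104, 0.071]), (0.48, [0.469, -0.107, 0.026])]
lever [(0.82, [0.495, -0.204, 0.05])]
lever_grip [(0.78, [0.494, -0.207, 0.049])]
duster [(0.96, [0.574, 0.066, 0.051]), (0.2, [0.469, 0.013, 0.011])]
nozzle_top [(0.72, [0.581, 0.043, 0.13])]
loupe [(0.65, [0.47, -0.107, 0.025])]
screw_tray [(0.75, [0.494, -0.201, 0.053]), (0.74, [0.604, -0.407, 0.009])]
side_cutters [(0.87, [0.469, 0.014, 0.01])]
flux_tin [(0.84, [0.454, 0.17, 0.019])]
top 42.68170722981959 281.67297695066964 205.2301802141589 [[ 0.00452621 -0.99997519 -0.00539671 -0.10278119]
 [ 0.99699424  0.00409518  0.07736741 -0.60491948]
 [-0.07734339 -0.00573067  0.99698804 -1.24519526]
 [ 0.          0.          0.          1.        ]] ['img', 'vfov', 'cx', 'cy', 'view']
jig [(0.77, [0.583, -0.144, 0.101])]
lever [(0.94, [0.495, -0.211, 0.052])]
lever_grip [(0.79, [0.495, -0.213, 0.053]), (0.3, [0.464, 0.009, 0.01])]
duster [(0.88, [0.578, 0.036, 0.01])]
nozzle_top [(0.59, [0.581, 0.032, 0.139])]
loupe [(0.53, [0.478, -0.115, 0.033])]
screw_tray [(0.87, [0.599, -0.389, 0.003])]
side_cutters [(0.57, [0.463, 0.009, 0.011])]
flux_tin [(0.82, [0.464, 0.159, 0.02])]
```

View pics/scene0.png

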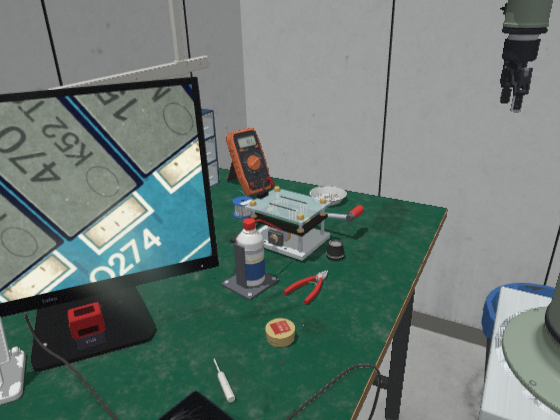

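View pics/top0.png

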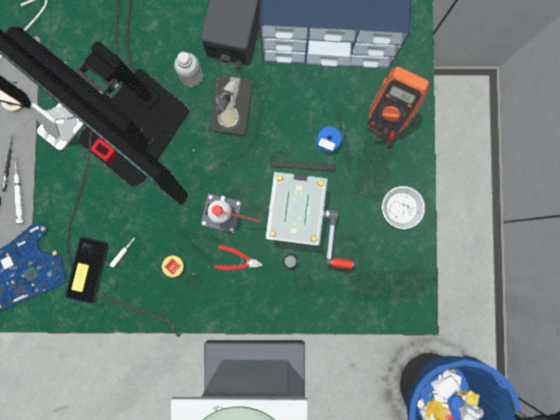

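The scene view shows the jig at about (290,215), the can's cap at (250,225) and the grip at (356,212). The top view shows the cap at (217,211), the grip at (342,264) and the plate corners near (275,174), (326,178), (319,243) and (267,238). Next I'll measure these from the calibration.

```bash
cat > h.py <<'E'
import numpy as np,cv2
from workcell import bot
def ray(f,uv,z):
    fl=210/np.tan(np.radians(f['vfov'])/2);V=np.array(f['view']);R=V[:3,:3];c=-R.T@V[:3,3]
    d=R.T@np.array([(uv[0]-f['cx'])/fl,-(uv[1]-f['cy'])/fl,-1]);return c+d*(z-c[2])/d[2]
def proj(f,p):
    fl=210/np.tan(np.radians(f['vfov'])/2);V=np.array(f['view']);q=V[:3,:3]@p+V[:3,3]
    return f['cx']+fl*q[0]/-q[2],f['cy']-fl*q[1]/-q[2]
def red(f):
    h=cv2.cvtColor(f['img'],cv2.COLOR_RGB2HSV)
    m=(((h[...,0]<8)|(h[...,0]>172))&(h[...,1]>150)&(h[...,2]>90)).astype('uint8')
    return m
E
python3 - <<'E'
from h import *
f=bot.grab_frame('top');m=red(f)
n,l,s,c=cv2.connectedComponentsWithStats(m)
for i in range(1,n):
    if s[i,4]>25:
        ys,xs=np.where(l==i);r=cv2.minAreaRect(np.c_[xs,ys].astype(np.float32))
        print(s[i],c[i].round(1),r,'z.1375',ray(f,c[i],.1375).round(4),'z.055+',ray(f,c[i],.061).round(4))
g=cv2.resize(f['img'][160:280,190:365],None,fx=4.5,fy=4.5,interpolation=cv2.INTER_CUBIC)
cv2.imwrite('pics/topc.png',g[:,:,::-1])
f=bot.grab_frame('scene');m=red(f)
n,l,s,c=cv2.connectedComponentsWithStats(m)
for i in range(1,n):
    if s[i,4]>25: print(s[i],c[i].round(1))
print('pred scene nozzle',proj(f,np.array([.581,.032,.1375])),'grip',proj(f,np.array([.495,-.213,.055])))
g=cv2.resize(f['img'][180:300,215:390],None,fx=4.5,fy=4.5,interpolation=cv2.INTER_CUBIC)
cv2.imwrite('pics/scenec.png',g[:,:,::-1])
E
```

```text
[389 132   6  11  36] [391.3 136. ] ((391.2353210449219, 137.058837890625), (4.365641117095947, 10.6715669631958), 14.03624439239502) z.1375 [ 0.7478 -0.3375  0.1375] z.055+ [ 0.7638 -0.3528  0.061 ]
[ 91 138  25  24 271] [102.7 149.7] ((102.760009765625, 149.82000732421875), (23.0, 15.200000762939453), 36.869895935058594) z.1375 [0.7156 0.2877 0.1375] z.055+ [0.7295 0.3139 0.061 ]
[215 206   8   9  41] [218.3 210. ] ((218.5, 210.0), (7.0, 8.0), 0.0) z.1375 [0.5856 0.0352 0.1375] z.055+ [0.5908 0.0446 0.061 ]
[218 245  32  15 113] [233.7 251.3] ((234.0244903564453, 251.2603759765625), (33.61530685424805, 4.923633098602295), 22.932100296020508) z.1375 [0.4975 0.0011 0.1375] z.055+ [0.4969 0.0083 0.061 ]
[332 258  20  11 161] [341.8 263. ] ((341.8599853515625, 262.97998046875), (19.233304977416992, 8.202438354492188), 8.13010311126709) z.1375 [ 0.4738 -0.2293  0.1375] z.055+ [ 0.4716 -0.2374  0.061 ]
[166 260   9  14  51] [170.1 265.1] ((172.00001525878906, 266.0000305175781), (9.899494171142578, 9.899494171142578), 45.0) z.1375 [0.4676 0.1363 0.1375] z.055+ [0.465  0.1525 0.061 ]
[215 264  34   6 117] [230.6 266.8] ((231.5255126953125, 266.76580810546875), (4.630762100219727, 33.04831314086914), 88.09085083007812) z.1375 [0.4647 0.0073 0.1375] z.055+ [0.4618 0.0149 0.061 ]
[267 177   7  11  34] [270.4 180.8]
[350 206  14  12  89] [357.2 210.6]
[243 218  38  12 171] [253.1 223.3]
[284 276  32  19 179] [298.3 284.3]
[304 278  18  26 141] [313.5 291.9]
[ 68 302  37  37 705] [ 84.9 318.8]
[270 323  20  11  86] [277.3 328.3]
pred scene nozzle (np.float64(252.67594309600815), np.float64(218.34741936521618)) grip (np.float64(341.824786240869), np.float64(213.961772982334))
```

View pics/topc.png

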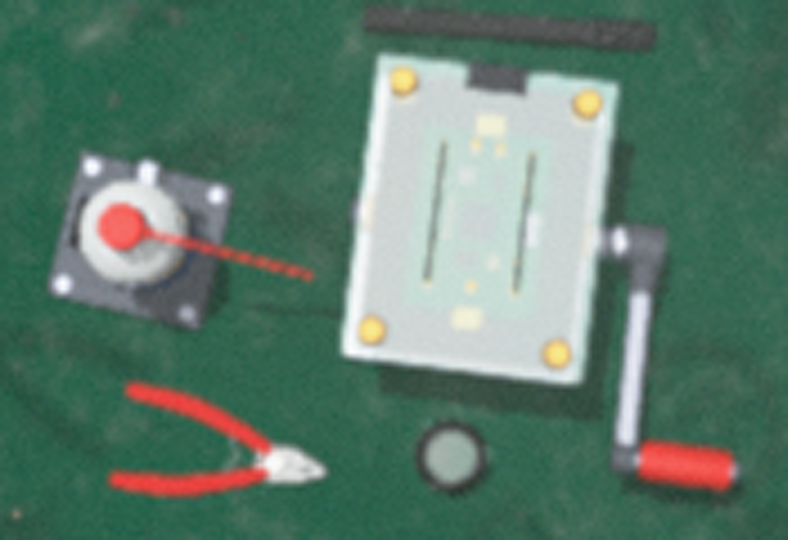

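View pics/scenec.png

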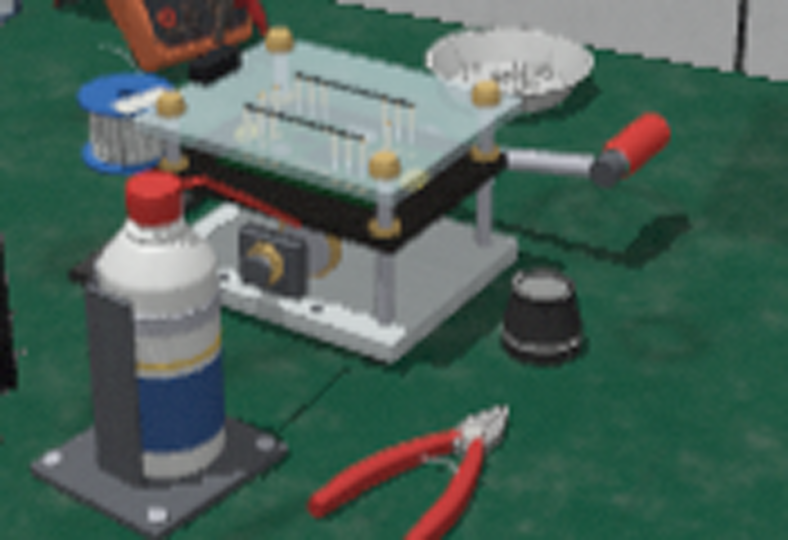

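Top crop: the plate corners are at crop pixels (379,55), (618,83), (581,382) and (343,355). The cap centre is at (122,228) and the grip runs from (640,462) to (733,470). The scene crop shows nothing on the grip or cap. The jig is yawed about -0.1 rad.

```bash
python3 - <<'E'
from h import *
from scipy.optimize import least_squares as LS
ft=bot.grab_frame('top');fs=bot.grab_frame('scene')
t=lambda a:np.array(a)/4.5-0.4+[190,160]
s=lambda a:np.array(a)/4.5-0.4+[215,180]
c=[ray(ft,t(p),.097)for p in[(379,55),(618,83),(581,382),(343,355)]]
print(np.round(c,4),[np.linalg.norm(c[i]-c[(i+1)%4]).round(4)for i in range(4)])
# joint fit
J=[(.075,.06,.097),(.075,-.06,.097),(-.075,-.06,.097),(-.075,.06,.097),(-.108,-.119,.055),(-.108,-.096,.055),(-.108,-.142,.055)]
U=[(379,55),(618,83),(581,382),(343,355),(686,465),(639,461),(734,469)]
Js=[(-.075,.06,.097),(.075,.06,.097),(-.108,-.119,.055),(-.075,.06,.012),(-.075,-.06,.012)]
Us=[(385,203),(135,115),(637,143),(393,352),(517,245)]
def W(x,p):
    a=x[2];return np.array([x[0]+p[0]*np.cos(a)-p[1]*np.sin(a),x[1]+p[0]*np.sin(a)+p[1]*np.cos(a),p[2]])
rt=lambda x:np.array([np.subtract(proj(ft,W(x,p)),t(u))for p,u in zip(J,U)]).ravel()
rs=lambda x:np.array([np.subtract(proj(fs,W(x,p)),s(u))for p,u in zip(Js,Us)]).ravel()
for n,r in(('top',rt),('scene',rs),('both',lambda x:np.r_[rt(x),rs(x)])):
    o=LS(r,[.58,-.13,-.1],loss='soft_l1');print(n,o.x.round(4),o.fun.round(1).reshape(-1,2).tolist(),'grip',W(o.x,(-.108,-.119,.055)).round(4))
# nozzle: top-centre
rn=lambda p:np.r_[np.subtract(proj(ft,[p[0],p[1],.1375]),t((122,228))),np.subtract(proj(fs,[p[0],p[1],.132]),s((154,192)))]
o=LS(rn,[.58,.03]);print('nozzle',o.x.round(4),o.fun.round(1),ray(ft,t((122,228)),.1375).round(4))
s1=bot.observe();print(s1['clock'])
E
```

```text
[[ 0.6744 -0.0827  0.097 ]
 [ 0.6608 -0.2012  0.097 ]
 [ 0.513  -0.1828  0.097 ]
 [ 0.5257 -0.0659  0.097 ]] [np.float64(0.1193), np.float64(0.149), np.float64(0.1176), np.float64(0.1496)]
top [ 0.5932 -0.1332 -0.1176] [[-0.1, -0.1], [0.2, 0.1], [0.5, 0.6], [-0.5, -0.0], [0.0, -0.2], [0.5, -0.5], [-0.6, 0.2]] grip [ 0.4719 -0.2387  0.055 ]
scene [ 0.5928 -0.1333 -0.1312] [[1.2, -2.7], [-0.6, -0.2], [-0.4, 0.4], [-0.5, 0.2], [0.5, 0.7]] grip [ 0.4701 -0.2371  0.055 ]
both [ 0.5931 -0.1332 -0.1198] [[-0.0, -0.2], [0.2, 0.2], [0.5, 0.7], [-0.5, -0.1], [-0.1, -0.1], [0.4, -0.5], [-0.7, 0.3], [1.5, -2.8], [-0.7, -0.1], [-0.8, 0.1], [-0.2, 0.0], [0.3, 0.5]] grip [ 0.4717 -0.2385  0.055 ]
nozzle [0.5852 0.0389] [-0.2 -0.1  0.1 -0.2] [0.5851 0.0385 0.1375]
1.2
```

```bash
python3 - <<'E'
from h import *
ft=bot.grab_frame('top');fs=bot.grab_frame('scene')
def P(f):
    fl=210/np.tan(np.radians(f['vfov'])/2);K=np.array([[fl,0,f['cx']],[0,fl,f['cy']],[0,0,1.]])
    return K@(np.diag([1,-1,-1])@np.array(f['view'])[:3])
for a in[(187,194),(184,202),(188,186)]:
  for b in[(205,80),(218,265),(212,170)]:
    X=cv2.triangulatePoints(P(ft),P(fs),np.array(a,float),np.array(b,float)).ravel();X=X[:3]/X[3]
    print(a,b,X.round(3),np.round(proj(ft,X),0),np.round(proj(fs,X),0))
g=cv2.resize(ft['img'][0:230,0:300],None,fx=2.6,fy=2.6,interpolation=cv2.INTER_CUBIC)
cv2.imwrite('pics/mon.png',g[:,:,::-1])
E
```

```text
(187, 194) (205, 80) [0.609 0.066 0.393] [181. 186.] [219.  81.]
(187, 194) (218, 265) [0.621 0.112 0.071] [188. 196.] [213. 264.]
(187, 194) (212, 170) [0.614 0.086 0.247] [185. 192.] [217. 170.]
(184, 202) (205, 80) [0.598 0.073 0.394] [177. 192.] [222.  81.]
(184, 202) (218, 265) [0.606 0.12  0.078] [184. 202.] [217. 265.]
(184, 202) (212, 170) [0.602 0.093 0.251] [181. 198.] [220. 171.]
(188, 186) (205, 80) [0.619 0.062 0.392] [184. 180.] [215.  81.]
(188, 186) (218, 265) [0.635 0.108 0.066] [191. 191.] [209. 264.]
(188, 186) (212, 170) [0.626 0.082 0.244] [188. 186.] [212. 170.]
```

View pics/mon.png

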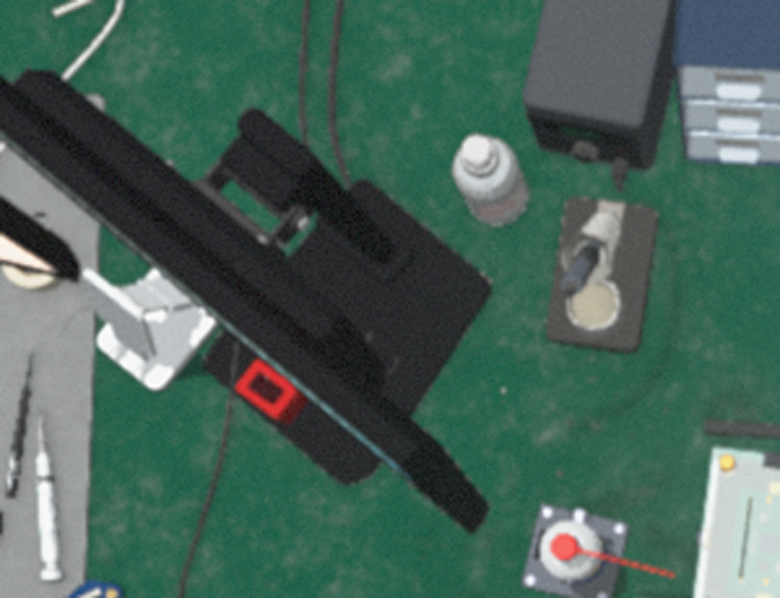

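>>> apply_moves(claw=[0,0,0,0,0,0,0,0], xyz=[[0,0,0],[0,0,0],[0,0,0],[0,0,0],[0,0,0],[0,0,0],[0,0,0],[0,0,0]], twist=[[0,0,-0.14],[0,0,-0.14],[0,0,-0.14],[0,0,-0.14],[0,0,-0.14],[0,0,-0.14],[0,0,-0.14],[0,0,-0.135]], force=40)

```text
clock: 2.1
position: [0.2059, -0.5901, 0.25]
tool_rot: [3.142, 0.0, 1.456]
force: [-0.2, 0.0, -0.2]
grip_width: 0.0002
finger_force: 0.0
```

>>> apply_moves(claw=[0,0,0,0,0,0,0,0,0,0,0,0,0,0,0,0,0], xyz=[[0.0415,0.019,0],[0.0415,0.019,0],[0.0415,0.019,0],[0.0415,0.019,0],[0.0415,0.019,0],[0.0415,0.019,0],[0.0415,0.019,0],[0.0415,0.019,0],[0.0415,0.019,0],[0.0415,0.019,0],[0.0415,0.019,0],[0.0415,0.019,0],[0.0415,0.019,0],[0.0415,0.019,0],[0.0415,0.019,0],[0.0415,0.019,0],[0,0,0]], twist=[[0,0,0],[0,0,0],[0,0,0],[0,0,0],[0,0,0],[0,0,0],[0,0,0],[0,0,0],[0,0,0],[0,0,0],[0,0,0],[0,0,0],[0,0,0],[0,0,0],[0,0,0],[0,0,0],[0,0,0]])

```text
clock: 3.8
position: [0.5889, 0.0391, 0.2499]
tool_rot: [3.141, -0.003, 1.457]
force: [-1.6, -1.0, -0.3]
grip_width: 0.0004
finger_force: 0.0
```

>>> apply_moves(claw=[0,0,0,0,0], xyz=[[-0.002,-0.004,0.03],[0,0,0.03],[0,0,0.02],[0,0,0.008],[0,0,0]], twist=[[0,0,0],[0,0,0],[0,0,0],[0,0,0],[0,0,0]])

```text
clock: 4.3
position: [0.5828, 0.0311, 0.1615]
tool_rot: [-3.14, 0.0, 1.451]
force: [-0.9, -0.1, 0.1]
grip_width: -0.0003
finger_force: 0.0
```

```bash
python3 - <<'E'
from h import *
for c,a in(('scene',(180,300,190,330)),('top',(150,270,160,300))):
    f=bot.grab_frame(c)
    g=cv2.resize(f['img'][a[0]-80:a[1],a[2]:a[3]],None,fx=3,fy=3,interpolation=cv2.INTER_CUBIC)
    if c=='scene':cv2.imwrite('pics/np.png',g[:,:,::-1])
print(bot.observe()['force'].round(2),bot.observe()['position'])
E
```

```text
[0.4  0.47 0.4 ] [0.58350566 0.03124763 0.16295843]
```

View pics/np.png

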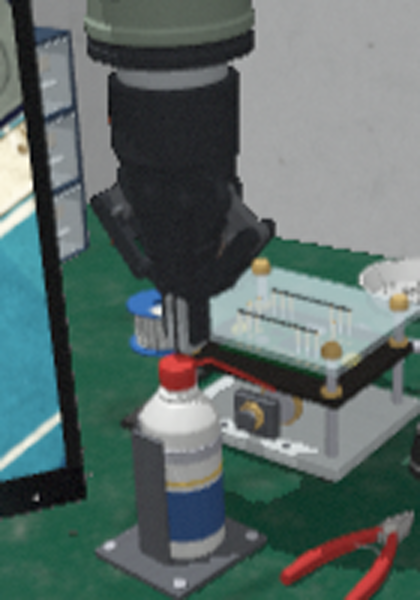

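The closed fingertips are just above the cap, offset a few mm to the jig side. The cap is at crop (178,368), the tips at (188,345). I'll shift +y by 6 mm and press.

>>> apply_moves(claw=[0,0,0,0,0,0], xyz=[[0.006,0.001,0],[0,0,0.003],[0,0,0.003],[0,0,0.003],[0,0,0.002],[0,0,0]], twist=[[0,0,0],[0,0,0],[0,0,0],[0,0,0],[0,0,0],[0,0,0]])

```text
clock: 5.0
position: [0.5851, 0.0373, 0.1521]
tool_rot: [3.14, -0.0, 1.451]
force: [-5.1, 0.4, 20.2]
grip_width: 0.0
finger_force: 9.9
```

>>> apply_moves(claw=[0,0,0,0,0,0,0,0,0,0], xyz=[[0,0,0],[0,0,0],[0,0,-0.01],[0,0,-0.02],[0,0,0],[0,0,0],[0,0,-0.03],[0,0,-0.03],[0,0,0],[0,0,0]], twist=[[0,0,0],[0,0,0],[0,0,0],[0,0,0],[0,0,0],[0,0,0],[0,0,0],[0,0,0],[0,0,0],[0,0,0]])

```text
clock: 6.0
position: [0.5847, 0.0368, 0.2407]
tool_rot: [3.142, 0.0, 1.45]
force: [-0.1, -0.1, -0.3]
grip_width: 0.0001
finger_force: 0.0
```

>>> apply_moves(claw=[0,0,0,0,0.06,0.06,0.06,0.06,0.06], xyz=[[-0.041,-0.0114,0],[-0.041,-0.0114,0],[-0.041,-0.0114,0],[-0.041,-0.0114,0],[-0.041,-0.0114,0],[-0.041,-0.0114,0],[-0.041,-0.0114,0],[0,0,0],[0,0,0]], twist=[[0,0,0],[0,0,0],[0,0,0],[0,0,0],[0,0,0],[0,0,0],[0,0,0],[0,0,0],[0,0,0]])

```text
clock: 6.9
position: [0.4703, -0.2388, 0.2399]
tool_rot: [-3.14, -0.001, 1.449]
force: [0.8, 0.9, -0.5]
grip_width: 0.0601
finger_force: 0.0
```

>>> apply_moves(claw=[0.06,0.06,0.06,0.06,0.06,0.06,0.06], xyz=[[0,0.001,0.04],[0,0,0.04],[0,0,0.04],[0,0,0.04],[0,0,0.022],[0,0,0],[0,0,0]], twist=[[0,0,0],[0,0,0],[0,0,0],[0,0,0],[0,0,0],[0,0,0],[0,0,0]])

```text
clock: 7.6
position: [0.4726, -0.2373, 0.0592]
tool_rot: [-3.141, -0.001, 1.452]
force: [0.3, 0.0, 0.4]
grip_width: 0.06
finger_force: 0.0
```

>>> apply_moves(claw=[0.01,0.01,0.01,0.01,0.01,0.01], xyz=[[0,0,0],[0,0,0],[0,0,0],[0,0,0],[0,0,0],[0,0,0]], twist=[[0,0,0],[0,0,0],[0,0,0],[0,0,0],[0,0,0],[0,0,0]], force=30)

```text
clock: 8.2
position: [0.4704, -0.2385, 0.0591]
tool_rot: [-3.139, 0.0, 1.45]
force: [-8.6, 1.2, -0.5]
grip_width: 0.0189
finger_force: 31.7
```

```bash
python3 - <<'E'
from h import *
f=bot.grab_frame('scene')
g=cv2.resize(f['img'][130:270,280:420],None,fx=4,fy=4,interpolation=cv2.INTER_CUBIC)
cv2.imwrite('pics/grip.png',g[:,:,::-1]);s=bot.observe();print(s['position'],s['grip_width'],s['finger_force'],s['force'])
E
```

```text
[ 0.47039172 -0.2385007   0.05906332] 0.019026760417615435 31.6989603638649 [-9.06579385  1.36547045 -1.32339101]
```

View pics/grip.png

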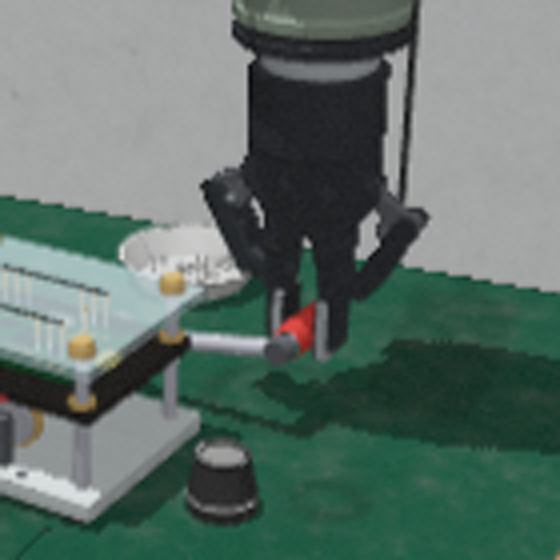

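The grip is pinched between the pads at crop (300,330). I'll start on the arc.

>>> apply_moves(claw=[0.01,0.01,0.01,0.01,0.01,0.01,0.01,0.01,0.01], xyz=[[0,0.0021,-0.0094],[0,0.0029,-0.0091],[0,0.0037,-0.0089],[0,0.0044,-0.0085],[0,0.0052,-0.0081],[0,0.0059,-0.0076],[0,0.0065,-0.0071],[0,0.0071,-0.0065],[0,0,0]], twist=[[0,0,0],[0,0,0],[0,0,0],[0,0,0],[0,0,0],[0,0,0],[0,0,0],[0,0,0],[0,0,0]])

```text
clock: 9.15
position: [0.5095, -0.2433, 0.1256]
tool_rot: [-3.141, 0.001, 1.45]
force: [-10.1, 1.2, 7.1]
grip_width: 0.0189
finger_force: 32.5
```

>>> apply_moves(claw=[0.01,0.01,0.01,0.01,0.01,0.01,0.01,0.01,0.01,0.01], xyz=[[0,0.0076,-0.0059],[0,0.0081,-0.0052],[0,0.0085,-0.0044],[0,0.0089,-0.0037],[0,0.0091,-0.0029],[0,0.0094,-0.0021],[0,0.0095,-0.0013],[0,0.0096,-0.0004],[0,0,0],[0,0,0]], twist=[[0,0,0],[0,0,0],[0,0,0],[0,0,0],[0,0,0],[0,0,0],[0,0,0],[0,0,0],[0,0,0],[0,0,0]])

```text
clock: 10.15
position: [0.5804, -0.2518, 0.15]
tool_rot: [3.141, 0.0, 1.451]
force: [-3.6, -3.2, 2.6]
grip_width: 0.0187
finger_force: 32.0
```

```bash
python3 - <<'E'
from h import *
f=bot.grab_frame('scene')
g=cv2.resize(f['img'][110:270,220:420],None,fx=3.7,fy=3.7,interpolation=cv2.INTER_CUBIC)
cv2.imwrite('pics/up.png',g[:,:,::-1]);s=bot.observe();print(s['position'],s['grip_width'],s['finger_force'],s['force'])
J=np.array([.5931,-.1332]);a=-.12
d=s['position'][:2]-J;print('jig xy',np.cos(a)*d[0]+np.sin(a)*d[1],-np.sin(a)*d[0]+np.cos(a)*d[1])
E
```

```text
[ 0.58031469 -0.25182923  0.15000702] 0.018533138358351135 31.93859875202179 [-4.49376636 -4.03919596  3.0182013 ]
jig xy 0.0015080030064995326 -0.11930668027217933
```

View pics/up.png

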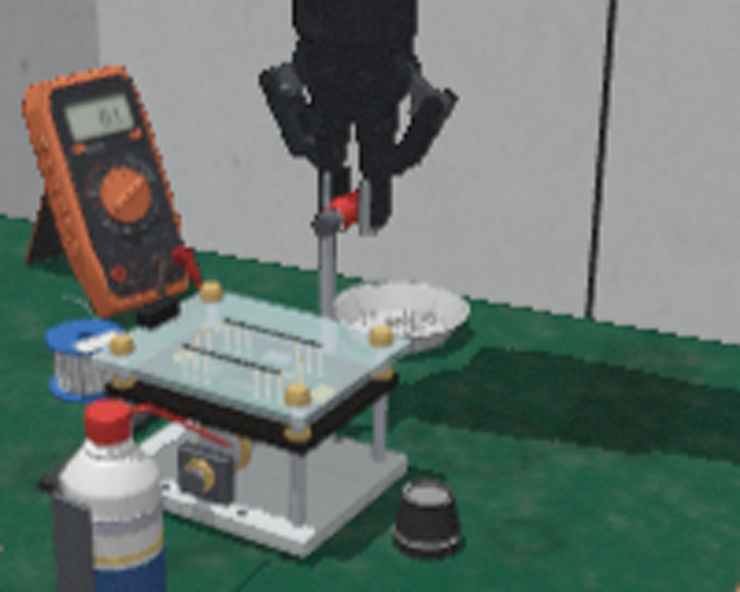

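The lever stands upright at crop (328,270), held in the fingers. It is within about 1.5 mm of the shaft's vertical plane, and the cap is up at (108,425). I'll hand in the job.

```bash
python3 -c "
from workcell import bot
print(bot.job_done())"
```

```text
the job is handed in; nothing more can be done
None
```

I pressed the nozzle cap to its stop with the jig still open and let it spring back up. I then swung the lever upright and handed the job in with the gripper still holding it there; no verdict came back.

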